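# Open the slant-topped cake box

### The arm

A 6-joint arm with a two-finger parallel gripper is mounted at the origin on a cart in front of the work surface, level with it; the furniture and walls round the work are solid. World frame = base frame: x ahead of the robot, y to its left, z up, the work surface at z = 0. Lengths are in m, angles in rad, forces in N, time in s.
With the tool pointing down it reaches from about 0.25 to 0.725 m from the base axis. Payload 4 kg.
Tool frame: the origin (TCP) lies midway between the tips of the shut fingers; the grasp point (between the pads) lies 19 mm behind it; z points along the fingers, y is the line along which they close (so a half turn about z gives the same grasp; the last joint's range is limited). The gripper opens to 85 mm and grips with 20 to 120 N. Pads are 22 mm wide; open, the fingers measure 114 mm over their backs; the gripper's body (76 mm by 85 mm) begins 54 mm behind the grasp point. The pads swing forward as they close: fully open they stand 13 mm farther back than shut.
Start: joints at [-1.214, 0.241, 0.005, 1.335, 0, 1.571], TCP at [0.175, -0.469, 0.231] pointing down, gripper open.
Joint ranges: [-2.72, 2.72], [-1.05, 1.87], [-1.09, 1.28], [-1.99, 2.15], [-1.42, 1.44], [-3.14, 3.14]. Speed limits (rad/s): [2.79, 2.79, 3.14, 3.14, 3.14, 3.14].

### API

Orientations are given as a unit quaternion [x, y, z, w].
In Python, from rig import get_obs, grab_frame, camera_params, bot gives the robot as it stands.
- The arm moves only by the shell command python3 -m creep 'ROWS'. ROWS is JSON, a list of rows, each an object of numbers: "x", "y", "z": the shift along the tool's x, y, z in units of 30 mm (1.0 is 30 mm); "wx", "wy", "wz": the turn, a rotation vector about the tool's x, y, z in units of 8 degrees (1.0 is 8 degrees); "hand": the closure, from 0 (fully open) to 1 (shut). A call has 1 to 8 rows; each row shifts and turns the commanded pose from where the row before left it, along the tool's axes as they then stand; what a row does not reach is not made up. A row lasts 1/8 s, in which the tool goes at most 62.5 mm and 10.7 degrees, less where a joint would pass 70% of its speed; a pose out of reach is approached as far as the arm can. A call is refused whole if a number of a shift passes 1 or a number of a turn 1, either way. A call with a gripper value outside its range is refused whole. The fingers move at their own pace and stop on an object; the grip force is fixed at half the most. Time passes only in rows, so rows that do not move let the fingers close. It gives the time, the measured TCP pose, the force, the opening and the grip force at its end, in the units of the state.
- get_obs(): the state, without advancing time (a new reading comes with each control period).
- grab_frame(name): name is "side" or "top" or "wrist"; returns the picture (384x512x3 uint8, red, green, blue); there is no depth.
- camera_params(name): a dict with "intrinsics" (3x3 intrinsics, pixels), "T" (4x4, takes a point from camera to world coordinates). Camera axes: x right, y down, z forward; pixel columns grow to the right and rows downward; lengths in m; the calibration is good to about 2 mm. The wrist camera is an equidistant fisheye: a pixel r from the principal point sees the ray r / f radians off the axis. A picture is of the moment at which its call begins: read the wrist's pose just before it. camera_params takes no time and is no camera call; for the wrist camera it gives the pose at the moment of the call.
- bot.finish_job(): hands the job in; it is judged then, once.
The state is a dict: "t": time; "joints": joint angles; "dq": joint speeds; "effort": joint torques, N m; "tcp_pos": TCP position; "orientation": TCP orientation; "wrist_force": force on the tool from outside, world axes, zero at the start; "torque": the same for the moment, N m; "width": finger opening in m; "grip_force": force on a finger pad.
Only numpy, scipy, OpenCV 4.12 (cv2) and the standard library are available. Lean on these libraries where they do the work, as an engineer would, in place of code of your own. Each camera call takes 0.05 s, during which the arm holds its last target. There are 200 camera calls.

### The job

Open the wooden cake box: push the paddle of the steel seesaw catch down until it snaps over and its arm stands clear of the lid, then raise the lid's lower end over the stop lip, slide it out of the grooves, and set it down (do not drop it) flat beside the box on the worktop or its low steel rods, with its handle up. Do not force the lid up against the catch, leave the catch open, and leave the cake, the salt shaker and the honey jar where they are.

Things in the scene. Friction and masses are not known exactly. Their poses are not given: they have to be found in the camera images.
- cake_box: Pale wooden box fixed on the worktop rods, 145 x 148 mm, 131 mm high at the back. Origin: centre of its underside, upright; +x points to its high back end, +y to its left. Its top slopes 28 degrees, low at the -x end. The lid lies on two ledges along its sides; a stop lip crosses the low end, rails overhang the upper half. Seesaw catch on the -y side near the low end.
- lip (a point): Middle of the stop lip's inner face at ledge height ((-60, 0, 50) mm in the box frame); the slope plane that the lid's underside rests on passes through it. The lip is a board across the low end, 148 mm wide, 8 mm thick along the slope, standing 7 mm above the ledges: the lid's low end must rise over it.
- rail_mouth (a point): In the slope plane on the box's middle, level with the low ends of the two groove rails, 70 mm up-slope of the lip. From here to the closed back end (134 mm up-slope) the rails overhang the lid's edges by 8 mm, 15 mm above the ledges: 9 mm of play for the lid, so only its low end can be raised. Slid 65 mm down-slope, the lid is clear of them.
- lid: Loose darker-wood lid, 130 mm (x, up-slope) x 120 mm (y) x 6 mm, about 0.16 kg. Origin: centre of its underside; z is its upper normal. Its low end rests at the lip; it slopes 28 degrees at the start. An upright batten handle of the same wood, 10 mm thick (x), 90 mm long (y), its top 37 mm above the underside, stands across it at x = -33 mm, 32 mm from the low end.
- lid_handle (a point): Middle of the batten handle in width and thickness, 26 mm above the lid's underside (11 mm below the handle's top).
- lid_back (a point): Middle of the lid's high (back) end, at the underside: x = +65 mm of the lid.
- catch_hinge (a joint): Seesaw catch, hinge parallel to the slope direction (rad): 0 = latched, its arm 1.5 mm over the lid's edge; 1.1 = open, arm swung up and clear. A spring snaps it to either end from the centre, 0.55. About 7 to 12 N on the paddle, towards the lid's plane, push it over.
- catch_paddle (a point): On the middle plane of the outer steel paddle (24 mm wide along the slope, 5 mm thick), 26 mm from the pivot; the paddle ends 40 mm from the pivot. Latched, the paddle rises outward from the pivot at 0.9 rad to the slope plane; open, it points outward (-y of the box) and 0.2 rad below the slope plane.
- catch_pivot (a point): Fixed pivot of the catch at its middle: 25 mm up-slope of the lip's inner face, 82 mm to the box's right (-y) of its middle, 10 mm over the ledges. The cheeks beside it reach 91 mm from the box's middle and 6 mm above the pivot.
- catch: The steel catch, turning about its origin (the pivot). Its inner arm is 18 mm wide, 5 mm thick, and reaches 30 mm from the pivot over the lid's -y edge (8 mm onto the lid) when latched.
- cake_c: Slice of loaf cake, 59 x 45 x 54 mm, inside the box under the lid; origin at its underside. Leave alone.
- cake_b: Smaller slice of loaf cake, 41 x 53 x 50 mm, inside the box; origin at its underside. Leave alone.
- salt_shaker: Glass salt shaker with a grey top, 44 mm wide, 90 mm tall, upright, loose, left of the box; origin under its centre. Leave alone.
- honey_jar: Jar with a red screw lid, 65 mm wide, 100 mm tall, loose, on the left; origin under its centre. Leave alone. Between the box and it the worktop (z = 0) is free for the lid; steel rods let into it (along y, 37 mm apart, x 0.43 to 0.66, y up to 0.34) stand 4.7 mm high, and the lid may lie on them.

How it is judged:
On the way, in this order (a step that is already met when the one before it is completed fails the run):
1. the catch is snapped open while the lid is still in the box (value of joint catch_hinge above 0.9 rad and x of lid_back in the frame of cake_box above 0.04 m), for 0.2 s.
2. the lid has slid out until its back end is clear of the grooves (x of lid_back in the frame of cake_box below -0.003 m), for 0.1 s.
At the end, for the whole second after the job is handed in: The catch is open (over 0.9 rad); the lid lies at rest flat on the worktop or the rods, handle up (underside's centre at most 12 mm above the worktop, tilt under 0.1 rad) (value of joint catch_hinge above 0.9 rad and height (world z) of lid below 0.012 m and angle between lid's own z axis and vertical below 0.1 rad and linear speed of lid below 0.02 m/s and angular speed of lid below 0.1 rad/s); the robot touches nothing.
It fails at once if the lid is forced against the catch (over 5 N) (contact force between lid and catch above 5 N).
It fails at once if the lid is dropped onto the worktop (moves faster than 0.7 m/s when within 30 mm of it) (height (world z) of lid below 0.03 m and linear speed of lid above 0.7 m/s).
It fails at once if a cake slice is moved more than 20 mm (distance of any of cake_c, cake_b from where it was at the start of the episode above 0.02 m).
It fails at once if the salt shaker or honey jar is moved more than 30 mm or tipped (distance of any of salt_shaker, honey_jar from where it was at the start of the episode above 0.03 m or angle between any of salt_shaker, honey_jar's own z axis and vertical above 0.5 rad).
It also fails if it takes over 48 s, if anything falls off the work surface, if the arm or the gripper's body presses on something with over 40 N, if the wrist force passes 120 N, or if a joint passes its speed limit or range.

## Working session

There is one attempt and no reset: what is moved stays moved. The work goes in short steps, Python scripts to look and compute and a shell command to move; the robot and the scene stay as the last step left them, time stands still between calls to the robot, and variables do not carry over. Pictures are saved under pics/ and viewed, at most 10 in all, crops included, and the job is handed in when it is done.

```bash
mkdir -p pics; ls
python3 - <<'E'
from rig import *
import cv2,numpy as np
np.set_printoptions(precision=4,suppress=True)
o=get_obs();print(o)
for n in ("side","top"):
    cv2.imwrite(f"pics/{n}0.png",cv2.resize(grab_frame(n)[:,:,::-1],(800,600),interpolation=cv2.INTER_CUBIC))
    p=camera_params(n);print(n,p["intrinsics"],p["T"])
E
```

```text
pics
{'t': 0.0, 'joints': array([-1.214 ,  0.2414,  0.0037,  1.3352,  0.    ,  1.5708]), 'dq': array([ 0.0009,  0.0001,  0.0007, -0.0021, -0.0024,  0.0011]), 'effort': array([  0.0016, -37.2319,  25.2408,   0.0169,   0.0003,  -0.    ]), 'tcp_pos': array([ 0.1744, -0.4679,  0.2304]), 'orientation': array([ 0.9841,  0.1774, -0.0002, -0.001 ]), 'wrist_force': array([ 0.5127, -0.3537,  0.6007]), 'torque': array([-0.0434, -0.005 ,  0.0545]), 'grip_force': 0.0, 'width': 0.08557696685107205}
side [[470.9966   0.     258.1575]
 [  0.     470.9966 190.9622]
 [  0.       0.       1.    ]] [[-0.8    -0.3138  0.5114 -0.0101]
 [-0.6     0.4089 -0.6876  0.9962]
 [ 0.0066 -0.8569 -0.5154  0.6596]
 [ 0.      0.      0.      1.    ]]
top [[452.6233   0.     250.0529]
 [  0.     452.6233 191.6493]
 [  0.       0.       1.    ]] [[ 0.0077 -0.9813  0.1925  0.3506]
 [-1.     -0.0078  0.0002  0.2032]
 [ 0.0013 -0.1925 -0.9813  1.1136]
 [ 0.      0.      0.      1.    ]]
```

View pics/side0.png

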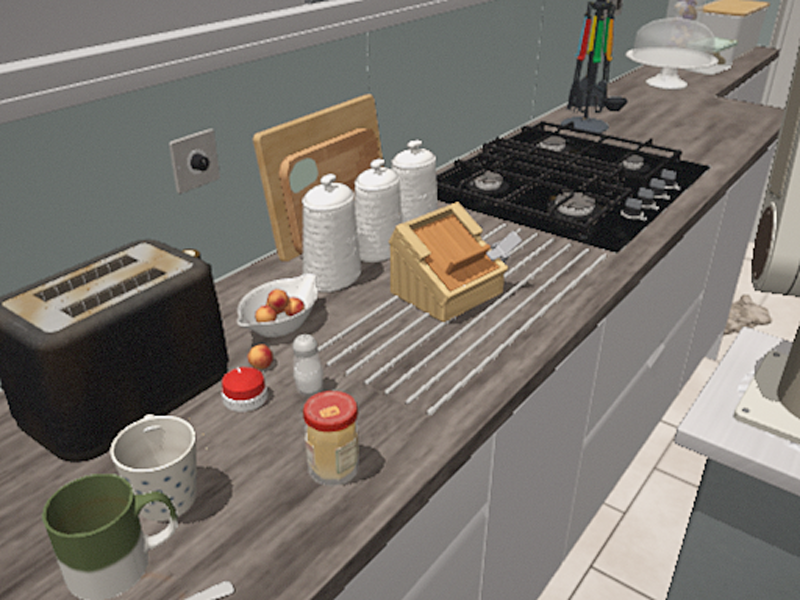

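View pics/top0.png

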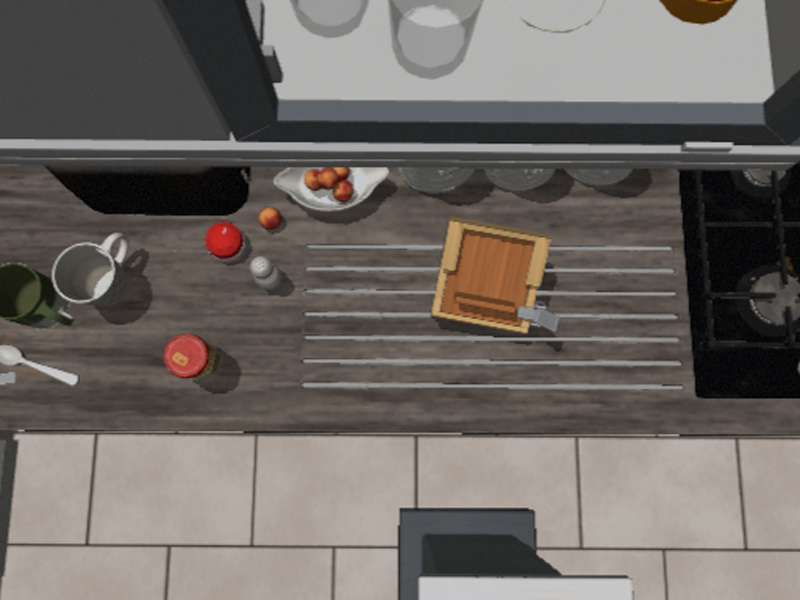

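The side view shows the box at about (448,262) with the catch paddle at (508,244), the salt shaker at (307,362) and the honey jar at (331,437). The top view shows the box around (492,277), handle near (487,302) and paddle near (545,318). I'll enlarge both.

Run:
```python
import cv2,numpy as np
from rig import *
for n,(u,v,w,h,s) in {"side":(244,124,95,82,7),"top":(270,134,95,84,7)}.items():
    im=grab_frame(n)[:,:,::-1]
    c=cv2.resize(im[v:v+h,u:u+w],None,fx=s,fy=s,interpolation=cv2.INTER_CUBIC)
    for k in range(0,w,10): cv2.line(c,(k*s,0),(k*s,6),(0,0,255),1);cv2.putText(c,str(u+k),(k*s,16),0,.35,(0,0,255))
    for k in range(0,h,10): cv2.line(c,(0,k*s),(6,k*s),(0,0,255),1);cv2.putText(c,str(v+k),(8,k*s+4),0,.35,(0,0,255))
    cv2.imwrite(f"pics/{n}1.png",c)
```

```text
(no output)
```

View pics/side1.png

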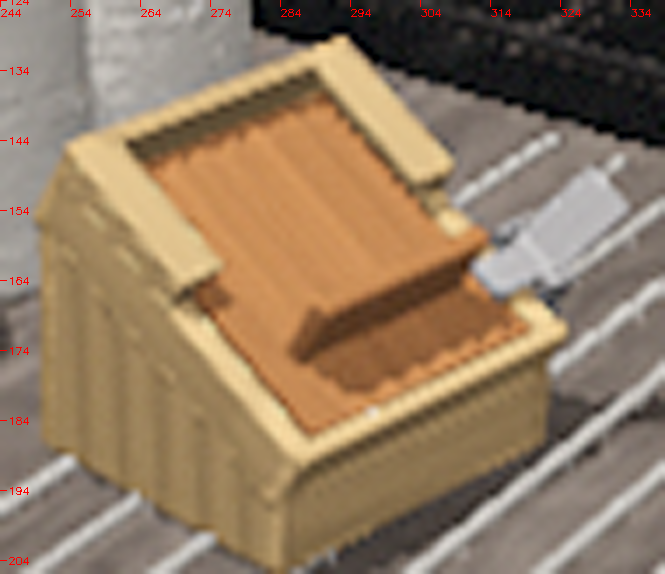

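View pics/top1.png

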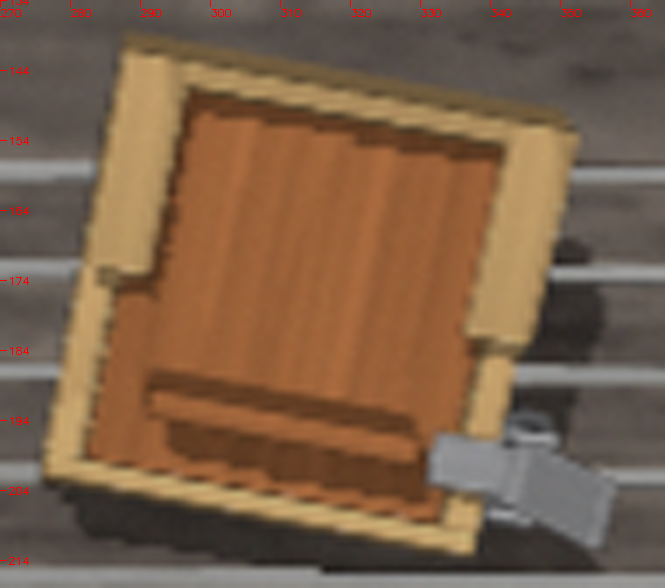

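The crops give clear lip corners, the handle, the paddle end and the base corners, so I'll fit the box pose to them.

```bash
cat > geo.py <<'E'
import numpy as np
from scipy.spatial.transform import Rotation as R
a=np.radians(28);S=np.array([np.cos(a),0,np.sin(a)]);N=np.array([-np.sin(a),0,np.cos(a)]);L=np.array([-60,0,50.])
def sp(s,y,n): return (L+s*S+n*N+[0,y,0])/1000   # slope coords mm -> box m
E
cat > fit.py <<'E'
from geo import *
from rig import camera_params
from scipy.optimize import least_squares
C={n:camera_params(n) for n in("side","top")}
off={"side":(244,124),"top":(270,134)}
c9,s9=40*np.cos(.9),40*np.sin(.9)
pts=[("top",45,478,sp(-8,74,7)),("top",472,553,sp(-8,-74,7)),("side",298,465,sp(-8,74,7)),("side",567,325,sp(-8,-74,7)),
("side",283,572,np.array([-.0725,.074,0])),("side",42,440,np.array([.0725,.074,0])),("side",547,440,np.array([-.0725,-.074,0])),
("top",150,402,sp(32,45,37)),("top",417,448,sp(32,-45,37)),
("top",617,480,sp(37,-82-c9,10+s9)),("top",600,548,sp(13,-82-c9,10+s9)),("side",600,168,sp(37,-82-c9,10+s9)),("side",632,207,sp(13,-82-c9,10+s9)),
("top",160,275,sp(70,52,19)),("top",468,340,sp(70,-52,19)),]
def proj(n,P):
    T=C[n]["T"];q=(P-T[:3,3])@T[:3,:3];K=C[n]["intrinsics"]
    return np.array([K[0,0]*q[0]/q[2]+K[0,2],K[1,1]*q[1]/q[2]+K[1,2]])
def W(p,P): return R.from_rotvec([0,0,p[3]]).apply(P)+p[:3]
def res(p): return np.concatenate([proj(n,W(p,P))-(np.array([u,v])/7+off[n]-.0) for n,u,v,P in pts])
r=least_squares(res,[.55,.07,.005,-.2],loss="soft_l1",x_scale=[.01,.01,.01,.05])
if __name__=="__main__":
    np.set_printoptions(precision=4,suppress=True)
    print(r.x,np.degrees(r.x[3]))
    for q,e in zip(pts,res(r.x).reshape(-1,2)): print(q[:3],e)
    for n,P in dict(pad=sp(25,-82-26*np.cos(.9),10+26*np.sin(.9)),piv=sp(25,-82,10),handle=sp(32,0,26)).items(): print(n,W(r.x,P))
E
python3 fit.py
```

```text
[ 0.5911  0.0554  0.0027 -0.1902] -10.895584015650089
('top', 45, 478) [-0.299  -1.2606]
('top', 472, 553) [0.2779 0.1776]
('side', 298, 465) [ 0.3653 -0.6192]
('side', 567, 325) [0.81   0.5875]
('side', 283, 572) [2.3241 2.0139]
('side', 42, 440) [-0.6932 -0.627 ]
('side', 547, 440) [2.722 1.262]
('top', 150, 402) [ 0.0633 -0.3426]
('top', 417, 448) [0.8461 0.7266]
('top', 617, 480) [-0.0242 -0.0375]
('top', 600, 548) [-0.1758  0.0976]
('side', 600, 168) [-1.0401 -0.7311]
('side', 632, 207) [0.0913 0.076 ]
('top', 160, 275) [-1.0076 -0.5499]
('top', 468, 340) [-0.2762 -1.1231]
pad [ 0.5213 -0.0311  0.0912]
piv [ 0.5337 -0.0171  0.0732]
handle [0.5479 0.0637 0.0906]
```

```bash
cat > st.py <<'E'
# usage: python3 st.py s y n [tilt_deg] : state in slope coords + shift/turn (units) to the target
import sys
from geo import *
from rig import get_obs
BOX=np.array([.591,.0554,.0037]);YAW=-.190
B=R.from_rotvec([0,0,YAW]);RB=B.as_matrix()
def w2s(p):
    q=B.inv().apply(np.asarray(p)-BOX)*1000-L; return np.array([q@S,q[1],q@N])
def s2w(s,y,n): return B.apply(sp(s,y,n))+BOX
def Rt(tilt=0): # tool z=-N, x=box y, y=S ; tilt>0 raises lid's low end
    M=RB@np.column_stack([[0,1,0],S,-N]); return R.from_matrix(M)*R.from_rotvec([np.radians(tilt),0,0])
def towards(o,P,Rg):
    Rc=R.from_quat(o["orientation"])
    d=Rc.inv().apply(P-o["tcp_pos"])/.03; w=np.degrees((Rc.inv()*Rg).as_rotvec())/8
    dg=Rg.inv().apply(P-o["tcp_pos"])/.03
    print("shift now-axes",d,"goal-axes",dg,"turn",w)
if __name__=="__main__":
    np.set_printoptions(precision=2,suppress=True)
    o=get_obs();print("t %.2f slope"%o["t"],w2s(o["tcp_pos"]),"tcp mm",o["tcp_pos"]*1000,"F",o["wrist_force"],"w %.4f grip %.1f"%(o["width"],o["grip_force"]))
    a_=[float(v) for v in sys.argv[1:]]
    if a_: towards(o,s2w(*a_[:3]),Rt(*a_[3:]))
E
python3 st.py 25 -107 100
python3 - <<'E'
from st import *
from rig import camera_params
np.set_printoptions(precision=3,suppress=True)
def ray(n,u,v,z):
    c=camera_params(n);T=c["T"];K=c["intrinsics"];d=T[:3,:3]@np.linalg.solve(K,[u*.64,v*.64,1]);return T[:3,3]+d*(z-T[2,3])/d[2]
print("shaker",ray("side",307,338,.09),ray("top",262,262,.09));print("jar",ray("side",331,405,.1),ray("top",187,355,.1))
for x,y in((-.07,.074),(.0725,.074)):print(B.apply([x,y,0])+BOX)
for t in("top",):print([ray(t,305,v,.005)[:2] for v in(246,269,291,314,338,362,385)])
print("Rt(4) low end up check",Rt(5).apply([0,-1,0])-Rt(0).apply([0,-1,0]))
E
```

```text
t 0.20 slope [-137.73 -592.79  273.73] tcp mm [ 174.51 -468.16  230.73] F [-0.41 -0.33 -0.05] w 0.0857 grip 0.0
shift now-axes [14.83 -9.92  2.58] goal-axes [16.19  5.42  5.79] turn [-3.19  1.79 -7.18]
shaker [0.597 0.402 0.09 ] [0.607 0.396 0.09 ]
jar [0.466 0.498 0.1  ] [0.466 0.496 0.1  ]
[0.536 0.141 0.004]
[0.676 0.114 0.004]
[array([0.655, 0.343]), array([0.617, 0.342]), array([0.581, 0.341]), array([0.543, 0.34 ]), array([0.505, 0.338]), array([0.467, 0.337]), array([0.431, 0.336])]
Rt(4) low end up check [-0.037  0.007  0.079]
```

```bash
python3 -m creep '[{"wx":-0.4,"wy":0.22,"wz":-0.9,"hand":1},{"wx":-0.4,"wy":0.22,"wz":-0.9,"hand":1},{"wx":-0.4,"wy":0.22,"wz":-0.9,"hand":1},{"wx":-0.4,"wy":0.22,"wz":-0.9,"hand":1},{"wx":-0.4,"wy":0.22,"wz":-0.9,"hand":1},{"wx":-0.4,"wy":0.22,"wz":-0.9,"hand":1},{"wx":-0.4,"wy":0.22,"wz":-0.9,"hand":1},{"wx":-0.4,"wy":0.22,"wz":-0.9,"hand":1}]'; python3 st.py 25 -107 100
```

```text
t 0.20 slope [-137.73 -592.79  273.73] tcp mm [ 174.51 -468.16  230.73] F [-0.41 -0.33 -0.05] w 0.0857 grip 0.0
shift now-axes [14.83 -9.92  2.58] goal-axes [16.19  5.42  5.79] turn [-3.19  1.79 -7.18]invalid input
```

```bash
python3 -m creep '[{"x":0,"y":0,"z":0,"wx":-0.4,"wy":0.2,"wz":-0.9,"hand":1}]'; python3 -m creep --help | head; python3 st.py 25 -107 100
```

```text
t: 0.32
tcp_pos: [0.1752, -0.4689, 0.2306]
orientation: [0.97, 0.241, 0.019, 0.025]
wrist_force: [-0.4, -0.3, 0.7]
width: 0.0698
grip_force: 0.0
t 0.33 slope [-137.03 -593.35  273.22] tcp mm [ 175.25 -468.86  230.61] F [-0.43 -0.27  0.66] w 0.0698 grip 0.0
shift now-axes [15.92 -8.1   2.5 ] goal-axes [16.21  5.4   5.77] turn [-2.8   1.58 -6.25]invalid input: not JSON, or not a number
```

```bash
python3 -m creep '[{"x":1,"y":0,"z":0,"wx":-0.4,"wy":0.22,"wz":-0.9,"hand":1},{"x":1,"y":0,"z":0,"wx":-0.4,"wy":0.22,"wz":-0.9,"hand":1},{"x":1,"y":0,"z":0,"wx":-0.4,"wy":0.22,"wz":-0.9,"hand":1},{"x":1,"y":0,"z":0,"wx":-0.4,"wy":0.22,"wz":-0.9,"hand":1},{"x":1,"y":0,"z":0,"wx":-0.4,"wy":0.22,"wz":-0.9,"hand":1},{"x":1,"y":0,"z":0,"wx":-0.4,"wy":0.22,"wz":-0.9,"hand":1},{"x":1,"y":0,"z":0,"wx":-0.4,"wy":0.22,"wz":-0.85,"hand":1}]'; python3 st.py 25 -107 100
```

```text
t: 1.2
tcp_pos: [0.3058, -0.3123, 0.2403]
orientation: [0.748, 0.618, 0.152, 0.188]
wrist_force: [1.2, -0.4, 0.5]
width: 0.0002
grip_force: 0.0
t 1.20 slope [ -45.33 -414.97  235.48] tcp mm [ 305.85 -312.33  240.33] F [ 1.23 -0.36  0.5 ] w 0.0002 grip 0.0
shift now-axes [10.28  2.36  4.47] goal-axes [10.27  2.34  4.52] turn [-0.01  0.03  0.01]
```

```bash
python3 -m creep '[{"x":1,"y":0.2,"z":0.2,"wx":0,"wy":0,"wz":0,"hand":1},{"x":1,"y":0.3,"z":0.6,"wx":0,"wy":0,"wz":0,"hand":1},{"x":1,"y":0.3,"z":0.6,"wx":0,"wy":0,"wz":0,"hand":1},{"x":1,"y":0.3,"z":0.6,"wx":0,"wy":0,"wz":0,"hand":1},{"x":1,"y":0.3,"z":0.6,"wx":0,"wy":0,"wz":0,"hand":1},{"x":1,"y":0.3,"z":0.6,"wx":0,"wy":0,"wz":0,"hand":1},{"x":1,"y":0.3,"z":0.6,"wx":0,"wy":0,"wz":0,"hand":1},{"x":1,"y":0.3,"z":0.6,"wx":0,"wy":0,"wz":0,"hand":1}]';python3 -m creep '[{"x":1,"y":0,"z":0,"wx":0,"wy":0,"wz":0,"hand":1},{"x":1,"y":0,"z":0,"wx":0,"wy":0,"wz":0,"hand":1},{"x":0.3,"y":0,"z":0,"wx":0,"wy":0,"wz":0,"hand":1},{"x":0,"y":0,"z":0,"wx":0,"wy":0,"wz":0,"hand":1}]'; python3 st.py 25 -107 48
python3 - <<'E'
import cv2
from rig import *
im=[grab_frame(n)[:,:,::-1] for n in("side","top")]
c=[cv2.resize(im[0][100:210,244:364],None,fx=3.3,fy=3.3,interpolation=2),cv2.resize(im[1][124:234,270:390],None,fx=3.3,fy=3.3,interpolation=2)]
cv2.imwrite("pics/push.png",cv2.hconcat(c))
E
```

```text
t: 2.2
tcp_pos: [0.4727, -0.101, 0.1547]
orientation: [0.75, 0.617, 0.152, 0.187]
wrist_force: [0.0, -0.3, -0.8]
width: -0.0
grip_force: 0.0
t: 2.7
tcp_pos: [0.4856, -0.0342, 0.1547]
orientation: [0.749, 0.617, 0.151, 0.187]
wrist_force: [-0.5, -0.5, 0.6]
width: -0.0002
grip_force: 0.0
t 2.70 slope [  23.94 -107.9   101.69] tcp mm [485.58 -34.2  154.72] F [-0.47 -0.46  0.6 ] w -0.0002 grip 0.0
shift now-axes [0.04 0.04 1.79] goal-axes [0.03 0.04 1.79] turn [-0.02  0.04 -0.01]
```

View pics/push.png

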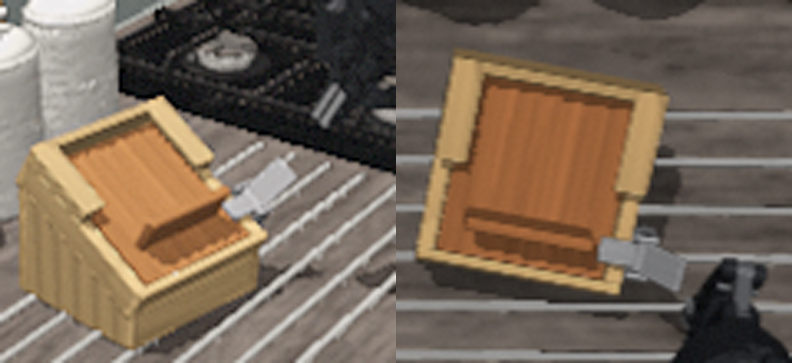

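The picture shows the shut fingers above and just outboard of the latched paddle (tip at about (330,100) in the side crop, (745,275) in the top crop). Pushing down along the lid's normal.

```bash
python3 -m creep '[{"x":0,"y":0,"z":0.9,"wx":0,"wy":0,"wz":0,"hand":1},{"x":0,"y":0,"z":0.9,"wx":0,"wy":0,"wz":0,"hand":1},{"x":0,"y":0,"z":0.2,"wx":0,"wy":0,"wz":0,"hand":1},{"x":0,"y":0,"z":0.2,"wx":0,"wy":0,"wz":0,"hand":1},{"x":0,"y":0,"z":0.2,"wx":0,"wy":0,"wz":0,"hand":1}]'; python3 st.py;  python3 -m creep '[{"x":0,"y":0,"z":0.2,"wx":0,"wy":0,"wz":0,"hand":1},{"x":0,"y":0,"z":0.2,"wx":0,"wy":0,"wz":0,"hand":1}]'; python3 st.py
```

```text
t: 3.42
tcp_pos: [0.5183, -0.0441, 0.0921]
orientation: [0.751, 0.615, 0.15, 0.189]
wrist_force: [-2.3, -2.2, 3.9]
width: -0.0003
grip_force: 1.8
t 3.42 slope [  24.56 -111.47   30.44] tcp mm [518.29 -44.13  92.11] F [-2.34 -2.19  3.86] w -0.0003 grip 1.8
t: 3.68
tcp_pos: [0.5243, -0.0426, 0.0805]
orientation: [0.75, 0.616, 0.152, 0.187]
wrist_force: [0.5, -0.1, 0.2]
width: -0.0001
grip_force: 0.0
t 3.67 slope [  24.03 -108.81   17.56] tcp mm [524.27 -42.57  80.49] F [ 0.51 -0.13  0.22] w -0.0001 grip 0.0
```

```bash
python3 -m creep '[{"x":0,"y":0,"z":0.2,"wx":0,"wy":0,"wz":0,"hand":1},{"x":0,"y":0,"z":-0.5,"wx":0,"wy":0,"wz":0,"hand":1},{"x":0,"y":0,"z":-1,"wx":0,"wy":0,"wz":0,"hand":1},{"x":0,"y":0,"z":-1,"wx":0,"wy":0,"wz":0,"hand":0.5},{"x":0,"y":0,"z":-1,"wx":0,"wy":0,"wz":0,"hand":0.5}]'; python3 st.py 32 0 80
python3 - <<'E'
import cv2
from rig import *
im=[grab_frame(n)[:,:,::-1] for n in("side","top")]
c=[cv2.resize(im[0][100:210,244:364],None,fx=3.3,fy=3.3,interpolation=2),cv2.resize(im[1][124:234,270:390],None,fx=3.3,fy=3.3,interpolation=2)]
cv2.imwrite("pics/push2.png",cv2.hconcat(c))
E
```

```text
t: 4.3
tcp_pos: [0.4783, -0.0327, 0.1684]
orientation: [0.75, 0.617, 0.151, 0.187]
wrist_force: [0.1, -0.2, 0.5]
width: 0.0358
grip_force: 0.0
t 4.30 slope [  23.82 -107.78  117.28] tcp mm [478.31 -32.68 168.43] F [ 0.06 -0.22  0.54] w 0.0358 grip 0.0
shift now-axes [3.6  0.27 1.22] goal-axes [3.59 0.27 1.24] turn [-0.02  0.04 -0.02]
```

View pics/push2.png

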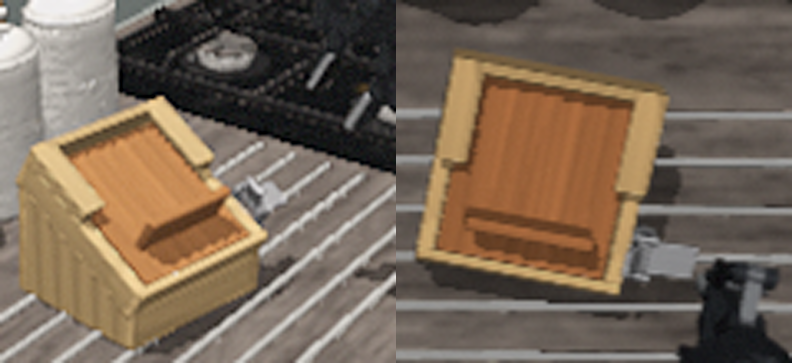

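The catch now stands open: the paddle at (660,258) in the top crop lies outward and the arm is off the lid. Going over the handle and down to it.

```bash
python3 -m creep '[{"x":0.9,"y":0.1,"z":0,"wx":0,"wy":0,"wz":0,"hand":0.45},{"x":0.9,"y":0.1,"z":0,"wx":0,"wy":0,"wz":0,"hand":0.45},{"x":0.9,"y":0.1,"z":0.2,"wx":0,"wy":0,"wz":0,"hand":0.45},{"x":0.9,"y":0,"z":0.5,"wx":0,"wy":0,"wz":0,"hand":0.45},{"x":0,"y":0,"z":0.5,"wx":0,"wy":0,"wz":0,"hand":0.45},{"x":0,"y":0,"z":0.8,"wx":0,"wy":0,"wz":0,"hand":0.45},{"x":0,"y":0,"z":0,"wx":0,"wy":0,"wz":0,"hand":0.45}]'; python3 st.py 32 0 12
python3 - <<'E'
import cv2
from rig import *
c=[cv2.resize(grab_frame("side")[100:210,224:344,::-1],None,fx=3.3,fy=3.3,interpolation=2),cv2.resize(grab_frame("wrist")[:,:,::-1],(484,363))]
cv2.imwrite("pics/grasp.png",cv2.hconcat([c[0],c[1][:, :400]]))
E
```

```text
t: 5.28
tcp_pos: [0.5337, 0.0655, 0.1158]
orientation: [0.75, 0.617, 0.149, 0.186]
wrist_force: [-1.2, -1.3, -0.0]
width: 0.0471
grip_force: 0.0
t 5.28 slope [30.71 -0.88 53.95] tcp mm [533.67  65.53 115.76] F [-1.2  -1.33 -0.01] w 0.0471 grip 0.0
shift now-axes [0.04 0.05 1.4 ] goal-axes [0.03 0.04 1.4 ] turn [-0.06  0.05 -0.01]
```

View pics/grasp.png

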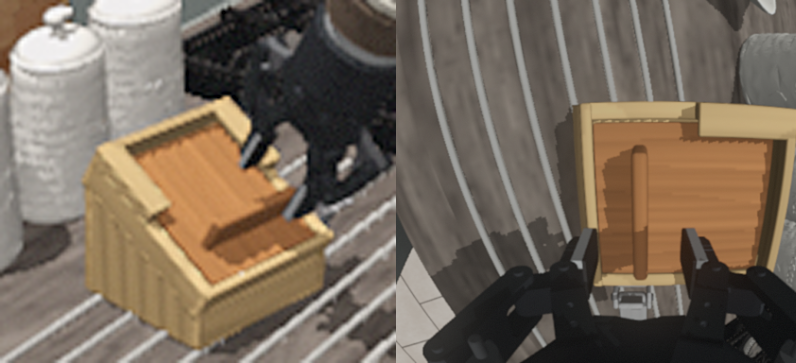

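The wrist view shows the fingers straddling the batten (batten column ~640, pads at 597 and 685, so it is centred), but along its length they look off-centre. I'll check that by projection.

Run:
```python
from st import *
from rig import *
c=camera_params("wrist");T=c["T"];K=c["intrinsics"];o=get_obs()
def pr(P):
    q=(P-T[:3,3])@T[:3,:3];r=np.hypot(q[0],q[1]);th=np.arctan2(r,q[2])
    return np.array([K[0,2]+K[0,0]*th*q[0]/r,K[1,2]+K[1,1]*th*q[1]/r])*[484/512,363/384]+[396,0]
print("cam",w2s(T[:3,3]))
for n,P in dict(tcp=o["tcp_pos"],hand_pY=s2w(32,45,37),hand_mY=s2w(32,-45,37),mid=s2w(32,0,37),lipL=s2w(-8,74,7),lipR=s2w(-8,-74,7),tipA=s2w(54,-1,60),tipB=s2w(8,-1,60)).items(): print(n,pr(P).round(0))
```

```text
cam [ 33.90554359  76.73489402 197.55128594]
tcp [638. 240.]
hand_pY [637. 155.]
hand_mY [638. 282.]
mid [637. 225.]
lipL [578. 105.]
lipR [591. 287.]
tipA [676. 244.]
tipB [594. 244.]
```

Projection agrees with the picture to within about 4 mm, so I'm descending and gripping.

```bash
python3 -m creep '[{"x":0.1,"y":0,"z":0.5,"wx":0,"wy":0,"wz":0,"hand":0.45},{"x":0,"y":0,"z":0.5,"wx":0,"wy":0,"wz":0,"hand":0.45},{"x":0,"y":0,"z":0.35,"wx":0,"wy":0,"wz":0,"hand":0.45},{"x":0,"y":0,"z":0,"wx":0,"wy":0,"wz":0,"hand":0.45}]'; python3 st.py 32 0 12;python3 -m creep '[{"x":0,"y":0,"z":0,"wx":0,"wy":0,"wz":0,"hand":1},{"x":0,"y":0,"z":0,"wx":0,"wy":0,"wz":0,"hand":1},{"x":0,"y":0,"z":0,"wx":0,"wy":0,"wz":0,"hand":1},{"x":0,"y":0,"z":0,"wx":0,"wy":0,"wz":0,"hand":1}]'; python3 st.py 32 0 12
```

```text
t: 5.88
tcp_pos: [0.5539, 0.0648, 0.0821]
orientation: [0.75, 0.617, 0.151, 0.187]
wrist_force: [0.8, -0.3, 0.8]
width: 0.047
grip_force: 0.0
t 5.88 slope [32.58  2.19 14.87] tcp mm [553.88  64.77  82.13] F [ 0.81 -0.31  0.76] w 0.0470 grip 0.0
shift now-axes [-0.07 -0.02  0.1 ] goal-axes [-0.07 -0.02  0.1 ] turn [-0.03  0.04 -0.02]
t: 6.38
tcp_pos: [0.5542, 0.0651, 0.0837]
orientation: [0.75, 0.617, 0.152, 0.187]
wrist_force: [-3.9, 1.0, 6.2]
width: 0.0084
grip_force: 60.3
t 6.38 slope [33.53  2.61 16.13] tcp mm [554.21  65.13  83.68] F [-3.92  0.98  6.17] w 0.0084 grip 60.3
shift now-axes [-0.09 -0.05  0.14] goal-axes [-0.09 -0.05  0.14] turn [-0.01  0.03 -0.02]
```

```bash
python3 -m creep '[{"x":0,"y":0,"z":-0.06,"wx":0.05,"wy":0,"wz":0,"hand":1},{"x":0,"y":0.01,"z":-0.09,"wx":0.17,"wy":0,"wz":0,"hand":1},{"x":0,"y":0.02,"z":-0.09,"wx":0.17,"wy":0,"wz":0,"hand":1}]'; python3 st.py 32 0 12;python3 -m creep '[{"x":0,"y":0.02,"z":-0.09,"wx":0.17,"wy":0,"wz":0,"hand":1},{"x":0,"y":0.02,"z":-0.09,"wx":0.15,"wy":0,"wz":0,"hand":1},{"x":0,"y":0,"z":0,"wx":0,"wy":0,"wz":0,"hand":1}]'; python3 st.py 35 0 12
python3 - <<'E'
import cv2
from rig import *
c=[cv2.resize(grab_frame("side")[110:210,234:344,::-1],None,fx=3.6,fy=3.6,interpolation=2),cv2.resize(grab_frame("wrist")[:,:,::-1],(480,360))]
cv2.imwrite("pics/lift.png",cv2.hconcat([c[0],c[1][:, :400]]))
E
```

```text
t: 6.75
tcp_pos: [0.551, 0.0653, 0.0892]
orientation: [0.755, 0.621, 0.134, 0.166]
wrist_force: [-0.2, -0.5, -2.4]
width: 0.0091
grip_force: 59.3
t 6.75 slope [33.27  2.15 22.48] tcp mm [550.97  65.29  89.17] F [-0.17 -0.54 -2.42] w 0.0091 grip 59.3
shift now-axes [-0.07 -0.02  0.35] goal-axes [-0.07 -0.04  0.35] turn [-0.43  0.04 -0.02]
t: 7.12
tcp_pos: [0.551, 0.0655, 0.0952]
orientation: [0.758, 0.623, 0.121, 0.15]
wrist_force: [-0.2, -0.3, -1.6]
width: 0.0084
grip_force: 59.2
t 7.12 slope [36.05  2.4  27.83] tcp mm [550.96  65.55  95.19] F [-0.17 -0.27 -1.58] w 0.0084 grip 59.2
shift now-axes [-0.08  0.02  0.53] goal-axes [-0.08 -0.03  0.53] turn [-0.73  0.04 -0.03]
```

View pics/lift.png

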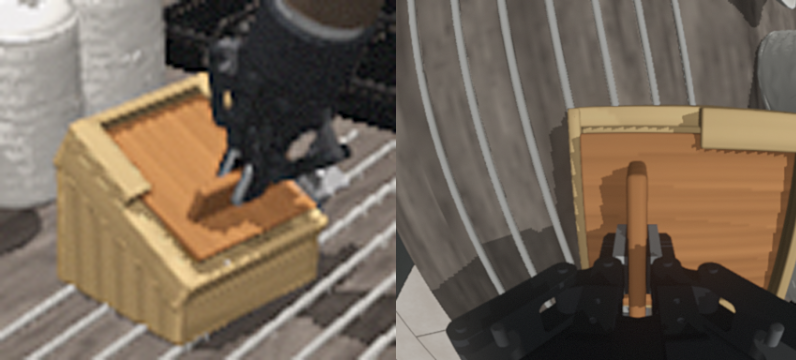

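The low end is now over the lip (side crop, edge at about (205,262) in front of the lip) and the wrist carries only the lid's weight. Sliding it down-slope.

```bash
python3 -m creep '[{"x":0,"y":-0.3,"z":0.02,"wx":0,"wy":0,"wz":0,"hand":1},{"x":0,"y":-0.3,"z":0.02,"wx":0,"wy":0,"wz":0,"hand":1},{"x":0,"y":-0.3,"z":0.02,"wx":0,"wy":0,"wz":0,"hand":1}]'; python3 st.py;python3 -m creep '[{"x":0,"y":-0.3,"z":0.02,"wx":0,"wy":0,"wz":0,"hand":1},{"x":0,"y":-0.3,"z":0.02,"wx":0,"wy":0,"wz":0,"hand":1},{"x":0,"y":-0.3,"z":0.02,"wx":0,"wy":0,"wz":0,"hand":1},{"x":0,"y":-0.3,"z":0.02,"wx":0,"wy":0,"wz":0,"hand":1}]'; python3 st.py
```

```text
t: 7.6
tcp_pos: [0.5255, 0.0704, 0.0827]
orientation: [0.758, 0.623, 0.12, 0.149]
wrist_force: [0.0, -0.3, -1.0]
width: 0.0086
grip_force: 59.2
t 7.60 slope [ 7.29  2.4  28.99] tcp mm [525.49  70.44  82.71] F [ 0.04 -0.32 -0.98] w 0.0086 grip 59.2
t: 8.1
tcp_pos: [0.4945, 0.0767, 0.0674]
orientation: [0.758, 0.623, 0.121, 0.15]
wrist_force: [-0.8, 0.1, -1.2]
width: 0.0087
grip_force: 59.2
t 8.10 slope [-27.85   2.72  30.35] tcp mm [494.46  76.74  67.42] F [-0.75  0.08 -1.24] w 0.0087 grip 59.2
```

```bash
python3 -m creep '[{"x":0,"y":-0.3,"z":0,"wx":0,"wy":0,"wz":0,"hand":1},{"x":0,"y":-0.3,"z":-0.05,"wx":0,"wy":0,"wz":0,"hand":1},{"x":0,"y":-0.3,"z":-0.2,"wx":0,"wy":0,"wz":0,"hand":1},{"x":0,"y":0,"z":-0.5,"wx":0,"wy":0,"wz":0,"hand":1},{"x":0,"y":0,"z":-0.8,"wx":0,"wy":0,"wz":0,"hand":1},{"x":0,"y":0,"z":-0.8,"wx":0,"wy":0,"wz":0,"hand":1},{"x":0,"y":0,"z":-0.8,"wx":0,"wy":0,"wz":0,"hand":1},{"x":0,"y":0,"z":-0.8,"wx":0,"wy":0,"wz":0,"hand":1}]'
cat > place.py <<'E'
from st import *
np.set_printoptions(precision=2,suppress=True)
o=get_obs();Rg=R.from_matrix(RB@np.column_stack([[0,1,0],[1,0,0],[0,0,-1]]))
C=np.array([.54,.245,0])+RB@np.array([-.033,0,0])
print("F",o["wrist_force"],"tcp",o["tcp_pos"]*1000,"goal",C*1000)
for z in(.12,.02): towards(o,C+[0,0,z],Rg)
E
python3 place.py
```

```text
t: 9.1
tcp_pos: [0.4259, 0.0905, 0.1681]
orientation: [0.758, 0.623, 0.121, 0.15]
wrist_force: [0.5, -0.5, -0.7]
width: 0.0087
grip_force: 59.2
F [ 0.46 -0.47 -0.72] tcp [425.85  90.51 168.14] goal [507.59 251.23   0.  ]
shift now-axes [5.79 0.91 2.09] goal-axes [5.78 1.66 1.6 ] turn [ 2.77  0.03 -0.03]
shift now-axes [ 5.8  -0.34  5.17] goal-axes [5.78 1.66 4.94] turn [ 2.77  0.03 -0.03]
```

```bash
python3 -m creep '[{"x":0.5,"y":0,"z":0,"wx":0.2,"wy":0,"wz":0,"hand":1},{"x":0.8,"y":0,"z":0,"wx":0.3,"wy":0,"wz":0,"hand":1},{"x":0.8,"y":0,"z":0,"wx":0.4,"wy":0,"wz":0,"hand":1},{"x":0.8,"y":0,"z":0,"wx":0.4,"wy":0,"wz":0,"hand":1},{"x":0.8,"y":0,"z":0,"wx":0.4,"wy":0,"wz":0,"hand":1},{"x":0.8,"y":0,"z":0,"wx":0.4,"wy":0,"wz":0,"hand":1},{"x":0.8,"y":0,"z":0,"wx":0.4,"wy":0,"wz":0,"hand":1},{"x":0.5,"y":0.3,"z":0,"wx":0.27,"wy":0,"wz":0,"hand":1}]'; python3 place.py
```

```text
t: 10.1
tcp_pos: [0.4692, 0.2606, 0.1671]
orientation: [0.772, 0.635, -0.001, 0.001]
wrist_force: [0.5, 0.2, -1.0]
width: 0.0088
grip_force: 59.2
F [ 0.48  0.24 -0.97] tcp [469.15 260.62 167.13] goal [507.59 251.23   0.  ]
shift now-axes [-0.06  1.32  1.57] goal-axes [-0.07  1.32  1.57] turn [-0.    0.02 -0.03]
shift now-axes [-0.04  1.32  4.9 ] goal-axes [-0.07  1.32  4.9 ] turn [-0.    0.02 -0.03]
```

```bash
python3 -m creep '[{"x":0,"y":0.4,"z":0.3,"wx":0,"wy":0,"wz":0,"hand":1},{"x":0,"y":0.5,"z":0.7,"wx":0,"wy":0,"wz":0,"hand":1},{"x":0,"y":0.4,"z":0.8,"wx":0,"wy":0,"wz":0,"hand":1},{"x":0,"y":0,"z":0.8,"wx":0,"wy":0,"wz":0,"hand":1},{"x":0,"y":0,"z":0.6,"wx":0,"wy":0,"wz":0,"hand":1},{"x":0,"y":0,"z":0.4,"wx":0,"wy":0,"wz":0,"hand":1},{"x":0,"y":0,"z":0,"wx":0,"wy":0,"wz":0,"hand":1}]'; python3 place.py
python3 - <<'E'
import cv2
from rig import *
cv2.imwrite("pics/pl.png",cv2.resize(grab_frame("side")[120:300,150:350,::-1],None,fx=3.3,fy=3.3,interpolation=2))
E
```

```text
t: 10.98
tcp_pos: [0.5064, 0.2506, 0.0579]
orientation: [0.773, 0.635, -0.002, 0.001]
wrist_force: [0.1, -0.7, -1.0]
width: 0.0089
grip_force: 59.1
F [ 0.12 -0.73 -0.98] tcp [506.41 250.6   57.94] goal [507.59 251.23   0.  ]
shift now-axes [ 0.02  0.03 -2.07] goal-axes [ 0.03  0.03 -2.07] turn [-0.01  0.04 -0.04]
shift now-axes [0.03 0.04 1.26] goal-axes [0.03 0.03 1.26] turn [-0.01  0.04 -0.04]
```

View pics/pl.png

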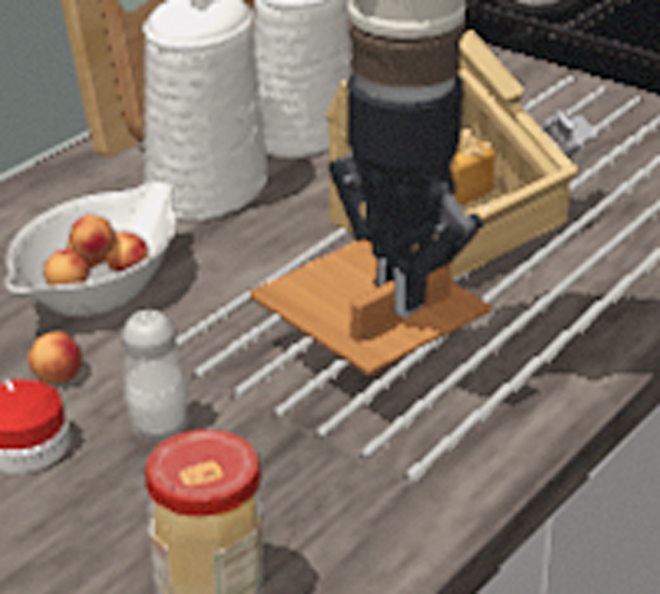

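The lid hangs level (corners at about (255,295) and (490,308)), clear of the box and the shaker; the catch is still open. Lowering gently.

```bash
python3 -m creep '[{"x":0,"y":0,"z":0.4,"wx":0,"wy":0,"wz":0,"hand":1},{"x":0,"y":0,"z":0.4,"wx":0,"wy":0,"wz":0,"hand":1},{"x":0,"y":0,"z":0.2,"wx":0,"wy":0,"wz":0,"hand":1},{"x":0,"y":0,"z":0.07,"wx":0,"wy":0,"wz":0,"hand":1},{"x":0,"y":0,"z":0,"wx":0,"wy":0,"wz":0,"hand":1}]'; python3 -m creep '[{"x":0,"y":0,"z":0.06,"wx":0,"wy":0,"wz":0,"hand":1},{"x":0,"y":0,"z":0,"wx":0,"wy":0,"wz":0,"hand":1}]'; python3 -m creep '[{"x":0,"y":0,"z":0.06,"wx":0,"wy":0,"wz":0,"hand":1},{"x":0,"y":0,"z":0,"wx":0,"wy":0,"wz":0,"hand":1}]'
```

```text
t: 11.65
tcp_pos: [0.5073, 0.2514, 0.0267]
orientation: [0.773, 0.635, -0.001, 0.001]
wrist_force: [-0.7, -0.3, -1.0]
width: 0.0088
grip_force: 59.2
t: 11.9
tcp_pos: [0.5074, 0.2514, 0.0252]
orientation: [0.773, 0.635, -0.001, 0.001]
wrist_force: [-0.7, 0.8, -2.1]
width: 0.0089
grip_force: 59.2
t: 12.15
tcp_pos: [0.5072, 0.2513, 0.0231]
orientation: [0.773, 0.635, -0.001, 0.001]
wrist_force: [-0.5, -1.2, -2.2]
width: 0.0089
grip_force: 59.2
```

```bash
for i in 1; do python3 -m creep '[{"x":0,"y":0,"z":0.06,"wx":0,"wy":0,"wz":0,"hand":1},{"x":0,"y":0,"z":0,"wx":0,"wy":0,"wz":0,"hand":1}]'|egrep 'tcp|force'; python3 -m creep '[{"x":0,"y":0,"z":0.05,"wx":0,"wy":0,"wz":0,"hand":1},{"x":0,"y":0,"z":0,"wx":0,"wy":0,"wz":0,"hand":1}]'|egrep 'tcp|force';done
```

```text
tcp_pos: [0.5072, 0.2513, 0.0212]
wrist_force: [0.8, 0.1, -1.7]
grip_force: 59.2
tcp_pos: [0.5074, 0.2513, 0.0199]
wrist_force: [1.5, -0.4, -1.5]
grip_force: 59.3
```

```bash
python3 -m creep '[{"x":0,"y":0,"z":0.05,"wx":0,"wy":0,"wz":0,"hand":1},{"x":0,"y":0,"z":0,"wx":0,"wy":0,"wz":0,"hand":1}]'|egrep 'tcp|force'; python3 -m creep '[{"x":0,"y":0,"z":0.05,"wx":0,"wy":0,"wz":0,"hand":1},{"x":0,"y":0,"z":0,"wx":0,"wy":0,"wz":0,"hand":1}]'|egrep 'tcp|force'
```

```text
tcp_pos: [0.5074, 0.2515, 0.0195]
wrist_force: [-1.7, -0.5, 4.6]
grip_force: 60.2
tcp_pos: [0.5075, 0.2516, 0.0195]
wrist_force: [-5.5, -2.1, 13.9]
grip_force: 61.5
```

```bash
python3 -m creep '[{"x":0,"y":0,"z":-0.06,"wx":0,"wy":0,"wz":0,"hand":1},{"x":0,"y":0,"z":0,"wx":0,"wy":0,"wz":0,"hand":0.8},{"x":0,"y":0,"z":0,"wx":0,"wy":0,"wz":0,"hand":0.5},{"x":0,"y":0,"z":0,"wx":0,"wy":0,"wz":0,"hand":0.5},{"x":0,"y":0,"z":0,"wx":0,"wy":0,"wz":0,"hand":0.5}]'; python3 -m creep '[{"x":0,"y":0,"z":-0.2,"wx":0,"wy":0,"wz":0,"hand":0.5},{"x":0,"y":0,"z":-0.6,"wx":0,"wy":0,"wz":0,"hand":0.5},{"x":0,"y":0,"z":-1,"wx":0,"wy":0,"wz":0,"hand":0.5},{"x":0,"y":0,"z":-1,"wx":0,"wy":0,"wz":0,"hand":0.5},{"x":0,"y":0,"z":-1,"wx":0,"wy":0,"wz":0,"hand":0.5},{"x":0,"y":0,"z":-1,"wx":0,"wy":0,"wz":0,"hand":0.5},{"x":0,"y":0,"z":0,"wx":0,"wy":0,"wz":0,"hand":0.5},{"x":0,"y":0,"z":0,"wx":0,"wy":0,"wz":0,"hand":0.5}]'
python3 - <<'E'
import cv2
from rig import *
cv2.imwrite("pics/end.png",cv2.resize(grab_frame("side")[120:300,150:350,::-1],None,fx=3.3,fy=3.3,interpolation=2))
E
```

```text
t: 13.78
tcp_pos: [0.5073, 0.2513, 0.0185]
orientation: [0.773, 0.635, -0.001, 0.001]
wrist_force: [-1.0, -0.9, 0.4]
width: 0.0428
grip_force: 0.0
t: 14.78
tcp_pos: [0.5071, 0.2516, 0.1622]
orientation: [0.773, 0.635, -0.002, 0.001]
wrist_force: [-0.8, 0.7, -0.5]
width: 0.0427
grip_force: 0.0
```

View pics/end.png

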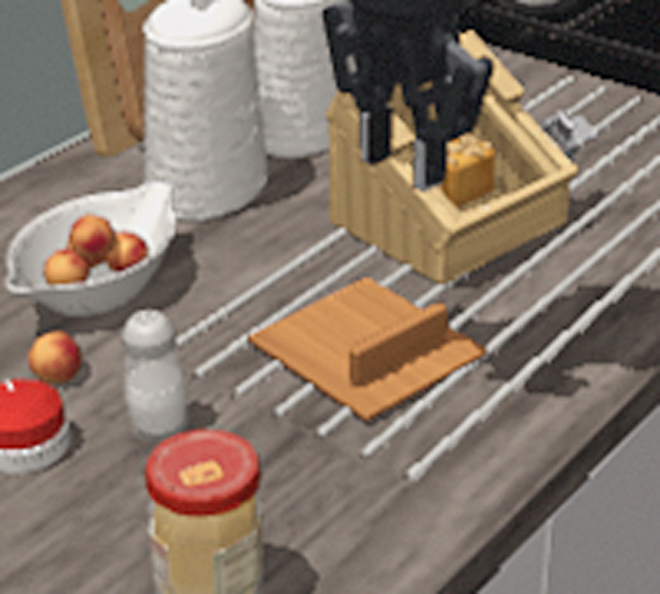

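The lid lies flat on the rods, handle up (centre about (365,348)). The gripper is clear, the catch at (570,130) is open, and the shaker and jar have not moved.

```bash
python3 -c "
from rig import bot
print(bot.finish_job())"
```

```text
the job is handed in; nothing more can be done
None
```

I opened the box and handed the job in at about 15 s: the catch is snapped open and the lid lies flat on the rods, handle up, with the shaker and jar unmoved in the last picture; `finish_job` returned no verdict.

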